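# Lay out the weldment pieces on their silhouette pads

## Task

Get the four saw-cut steel pieces ready for the next welding job: set each one on the round plywood pad whose black painted silhouette has its shape. Each piece should stand on the same face as now, centred on its silhouette and turned to match it, so that it covers the paint.

Things in the scene. Friction and masses are not known exactly. Their poses are not given: they have to be found in the camera images.
- pipe_piece: Loose bare steel, standing as it should on its pad. Short piece of round pipe standing on end: outer diameter 60 mm, bore 46 mm (open through), 40 mm tall, about 0.36 kg. Origin: centre of its underside; z up along the bore. Its turn does not matter.
- square_tube: Loose bare steel, standing as it should on its pad. Short piece of square tube standing on end: 46 x 46 mm outside, walls 5 mm, open through, 40 mm tall, about 0.26 kg. Origin: centre of its underside; z up, x and y square to its sides. Any quarter turn is as good.
- angle_piece: Loose bare steel, standing as it should on its pad. Piece of angle iron on end, an L from above: two legs 60 mm long outside, 10 mm thick, 40 mm tall, about 0.34 kg. Origin: the OUTER CORNER of the L at its underside; z up; one leg runs from it along +x (fills x 0 to 60, y 0 to 10 mm), the other along +y (x 0 to 10, y 0 to 60 mm).
- flat_bar: Loose bare steel, standing as it should on its pad. Piece of solid flat bar lying flat: 84 mm long (its x), 26 mm wide (its y), 20 mm tall, about 0.34 kg. Origin: centre of its underside; z up. A half turn is as good.
- pipe_pad: Round plywood pad, 104 mm across, 6 mm thick, fixed on the table. Origin: centre of its underside; z up. On its flat top, in black paint: a ring, 60 mm outside, 46 mm inside, at its centre.
- square_pad: Round plywood pad, 104 mm across, 6 mm thick, fixed on the table. Origin: centre of its underside; z up. On its flat top, in black paint: a square frame, 46 mm outside, 36 mm inside, at its centre, its sides along the pad's x and y.
- angle_pad: Round plywood pad, 104 mm across, 6 mm thick, fixed on the table. Origin: centre of its underside; z up. On its flat top, in black paint: an L, legs 60 mm long, 10 mm wide. Its outer corner is at x -30, y -30 mm in the pad's frame; its legs run from there along the pad's +x and +y: there the piece's origin belongs, its axes along the pad's.
- bar_pad: Round plywood pad, 104 mm across, 6 mm thick, fixed on the table. Origin: centre of its underside; z up. On its flat top, in black paint: a solid rectangle 84 mm (the pad's x) by 26 mm (its y) at its centre.
There are look-alikes about, which are no part of the job. What is shaped like the square_tube but green or yellow is not meant. What is shaped like the pipe_piece but turquoise is not meant.

How it is judged:
At the end, for the whole second after the job is handed in: Each piece rests upright (0.1 rad) on its own pad, underside within 3 mm of its top, released. Centres within 12 mm of the silhouette's; angle piece: corner within 12 mm in x and y, legs pointing the same ways. Turned within 0.25 rad (square: any quarter turn, bar: half turn, pipe: any) (z of pipe_piece in the frame of pipe_pad between 0.003 and 0.009 m and angle between each of pipe_piece, square_tube, angle_piece, flat_bar's own z axis and vertical below 0.1 rad and linear speed of each of pipe_piece, square_tube, angle_piece, flat_bar below 0.01 m/s and angular speed of each of pipe_piece, square_tube, angle_piece, flat_bar below 0.1 rad/s and horizontal distance between pipe_piece and pipe_pad below 0.012 m and z of square_tube in the frame of square_pad between 0.003 and 0.009 m and horizontal distance between square_tube and square_pad below 0.012 m and (angle between the x axis of square_tube and the x axis of square_pad, either way round below 0.25 rad or angle between the x axis of square_tube and the x axis of square_pad, either way round above 1.3208 rad) and z of angle_piece in the frame of angle_pad between 0.003 and 0.009 m and x of angle_piece in the frame of angle_pad between -0.042 and -0.018 m and y of angle_piece in the frame of angle_pad between -0.042 and -0.018 m and x of angle_pad in the frame of angle_piece between 0.015 and 0.045 m and y of angle_pad in the frame of angle_piece between 0.015 and 0.045 m and angle between the x axis of angle_piece and the x axis of angle_pad, either way round below 0.25 rad and z of flat_bar in the frame of bar_pad between 0.003 and 0.009 m and horizontal distance between flat_bar and bar_pad below 0.012 m and angle between the x axis of flat_bar and the x axis of bar_pad, either way round below 0.25 rad); the robot touches nothing.
It also fails if it takes over 109 s, if anything falls off the work surface, if the arm or the gripper's body presses on something with over 40 N, if the wrist force passes 120 N, or if a joint passes its speed limit or range.

## Robot

A 7-joint arm with a two-finger parallel gripper is mounted at the origin on the work surface. World frame = base frame: x ahead of the robot, y to its left, z up, the work surface at z = 0. Lengths are in m, angles in rad, forces in N, time in s.
With the tool pointing down it reaches from about 0.425 to 0.925 m from the base axis. Payload 6.8 kg.
Tool frame: the origin (TCP) lies between the finger pads; the fingertips stand r.tcp_to_tips ahead of it and the grasp point (between the pads) lies 3 mm ahead of it (r.tcp_to_tips is the distance from the TCP to the fingertips, in m); z points along the fingers, y is the line along which they close (so a half turn about z gives the same grasp; the last joint's range is limited). The gripper opens to 85 mm and grips with 20 to 120 N. Pads are 22 mm wide; open, the fingers measure 114 mm over their backs; the gripper's body (76 mm by 85 mm) begins 54 mm behind the grasp point. The pads swing forward as they close: fully open they stand 13 mm farther back than shut.
Start: joints at [-1.375, 0.477, 0.022, 1.555, -0.011, 1.109, -0.083], TCP at [0.202, 0.644, 0.253] pointing down, gripper open.
Joint ranges: [-2.96, 2.96], [-0.34, 2.1], [-1.41, 1.46], [0.24, 2.44], [-1.37, 4.51], [0.17, 1.92], [-2.96, 2.96]. Speed limits (rad/s): [2.39, 2.39, 3.14, 3.14, 3.14, 3.14, 3.14].

## Interface

Orientations are given as a rotation vector (axis times angle).
In Python, from bench import r gives the robot as it stands. The module is installed in compiled form; this text tells all that it offers.
- The arm moves only by the tool step_arm, never from a script. Its argument "moves" is a list of rows, each an object of numbers: "rx", "ry", "rz": the turn, a rotation vector about the tool's x, y, z in degrees; "dx", "dy", "dz": the shift along the tool's x, y, z in mm; "gripper": the opening, from -1 (shut) to 1 (fully open). In form: [{"rx": .., "ry": .., "rz": .., "dx": .., "dy": .., "dz": .., "gripper": ..}, ...]. A call has 1 to 20 rows; each row shifts and turns the commanded pose from where the row before left it, along the tool's axes as they then stand; what a row does not reach is not made up. A row lasts 1/8 s, in which the tool goes at most 62.5 mm and 10.7 degrees, less where a joint would pass 70% of its speed; a pose out of reach is approached as far as the arm can. A call is refused whole if a number of a shift passes 62.5 or a number of a turn 10.7, either way. A call with a gripper value outside its range is refused whole. The fingers move at their own pace and stop on an object; "grip_force" is the grip in N (left out, the last holds). Time passes only in rows, so rows that do not move let the fingers close. It gives the time, the measured TCP pose, the force, the opening and the grip force at its end, in the units of the state.
- r.get_obs(): the state, without advancing time (a new reading comes with each control period).
- r.grab_frame(name): name is "side" or "top" or "wrist"; returns the picture (384x512x3 uint8, blue, green, red); there is no depth.
- r.camera_info(name): a dict with "mtx" (3x3 intrinsics, pixels), "rvec" (rotation vector, rad) and "tvec" (3), from world to camera coordinates, as OpenCV has them. Camera axes: x right, y down, z forward; pixel columns grow to the right and rows downward; lengths in m; the calibration is good to about 2 mm. A picture is of the moment at which its call begins: read the wrist's pose just before it. camera_info takes no time and is no camera call; for the wrist camera it gives the pose at the moment of the call.
- r.hand_in(): hands the job in; it is judged then, once.
The state is a dict: "clock": time; "joints": joint angles; "qvel": joint speeds; "tau": joint torques, N m; "tcp_pos": TCP position; "orientation": TCP orientation; "contact_force": force on the tool from outside, world axes, zero at the start; "moment": the same for the moment, N m; "grip_width": finger opening in m; "gripper_force": force on a finger pad.
Only numpy, scipy, OpenCV 4.12 (cv2) and the standard library are available. Lean on these libraries where they do the work, as an engineer would, in place of code of your own. Each camera call takes 0.05 s, during which the arm holds its last target. There are 200 camera calls.

## Working session

There is one attempt and no reset: what is moved stays moved. The work goes in short steps, Python scripts to look and compute and a tool call to move; the robot and the scene stay as the last step left them, time stands still between calls to the robot, and variables do not carry over. Pictures are saved under pics/ and viewed, at most 15 in all, crops included, and the job is handed in when it is done.

Besides the shell and the picture viewer there is one more tool, called after "Request:" as a command line: name --argument value ..., lists and objects as JSON in quotes. step_arm: Moves the arm, as the interface text tells. Its arguments: {"type":"object","properties":{"moves":{"type":"array","items":{"type":"object","properties":{"rx":{"type":"number"},"ry":{"type":"number"},"rz":{"type":"number"},"dx":{"type":"number"},"dy":{"type":"number"},"dz":{"type":"number"},"gripper":{"type":"number"}}}},"grip_force":{"type":"number"}},"required":["moves"]}

```bash
mkdir -p pics; python3 - <<'E'
from bench import r
import cv2
print(r.get_obs(), r.tcp_to_tips)
for n in ("top","side"):
    im=r.grab_frame(n); cv2.imwrite(f"pics/{n}0.png",im)
    c=r.camera_info(n);print(n,c)
    cv2.imwrite(f"pics/{n}0b.png",cv2.resize(im,(800,600),interpolation=cv2.INTER_CUBIC))
E
```

```text
{'clock': 0.0, 'joints': array([-1.37512837,  0.47780775,  0.02232718,  1.5565033 , -0.0114766 ,
        1.10930586, -0.08312255]), 'qvel': array([-0.00127218,  0.0016026 , -0.00109179, -0.00093966, -0.00263716,
        0.00117736,  0.0004574 ]), 'tau': array([ 2.38900257e-04, -5.96442389e+01,  1.60798699e+00, -2.81197214e+01,
        1.25356915e-02,  9.27346176e-03,  1.40639517e-05]), 'tcp_pos': array([0.20174347, 0.64353723, 0.25229844]), 'orientation': array([-4.75273972e-01, -3.10530043e+00,  2.97127407e-03]), 'contact_force': array([-0.43021513, -0.37198843, -0.25354264]), 'moment': array([-0.02077797, -0.03456308, -0.00931373]), 'gripper_force': 0.0, 'grip_width': 0.0854892097585011} 0.022
top {'mtx': array([[358.93325694,   0.        , 260.72041618],
       [  0.        , 358.93325694, 186.71505208],
       [  0.        ,   0.        ,   1.        ]]), 'rvec': array([ 2.15664548, -2.11907514,  0.09965047]), 'tvec': array([-0.02306304,  0.4977994 ,  0.93868456])}
side {'mtx': array([[349.32386406,   0.        , 253.74402495],
       [  0.        , 349.32386406, 190.96472552],
       [  0.        ,   0.        ,   1.        ]]), 'rvec': array([ 2.39827483, -0.3086283 ,  0.13015951]), 'tvec': array([-0.46924093,  0.102033  ,  1.01079115])}
```

View pics/top0b.png

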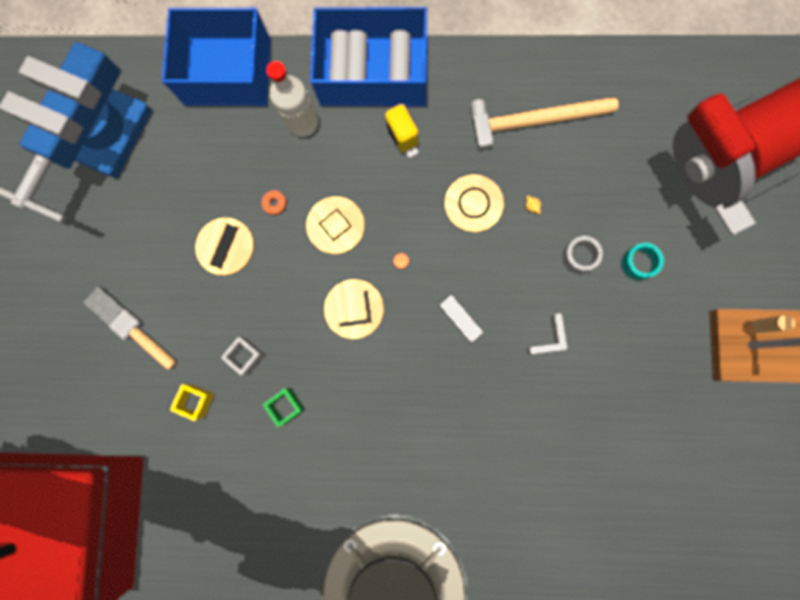

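View pics/side0b.png

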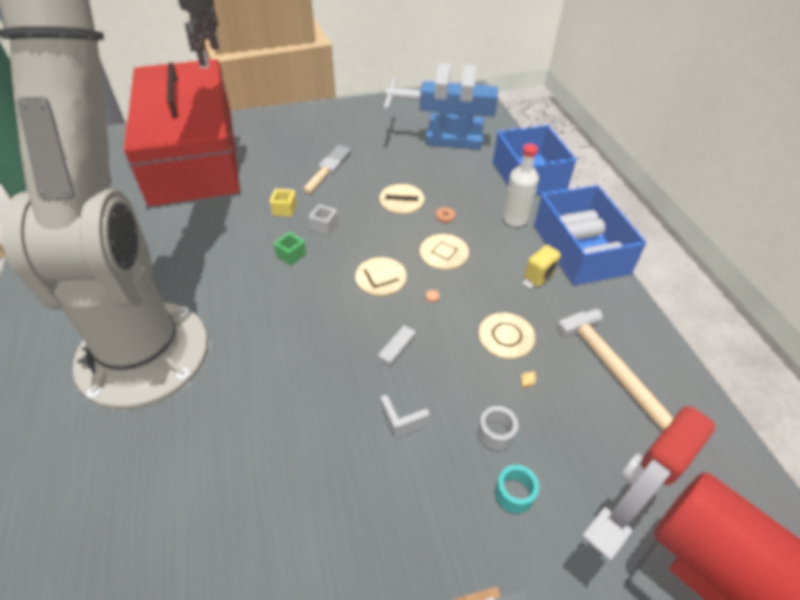

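```bash
cat > h.py <<'E'
import numpy as np, cv2
from scipy.optimize import minimize
def proj(c,P):
    return cv2.projectPoints(np.float64(P).reshape(-1,3),c["rvec"],c["tvec"],c["mtx"],None)[0][:,0]
def ray(c,uv,z):
    R=cv2.Rodrigues(c["rvec"])[0]; C=-R.T@c["tvec"].ravel()
    d=R.T@np.linalg.inv(c["mtx"])@np.array([uv[0],uv[1],1.]); return C+d*(z-C[2])/d[2]
def rect(a,b,h=0): return np.array([[-a,-b],[a,-b],[a,b],[-a,b]])/2
L=np.array([[0,0],[60,0],[60,10],[10,10],[10,60],[0,60]])/1000.
t=np.linspace(0,2*np.pi,40,endpoint=False); circ=lambda d:np.c_[np.cos(t),np.sin(t)]*d/2
# shape -> list of (outline, sign), z0, z1
S={'pipe':([circ(.06)],[circ(.046)],0,.04),'tube':([rect(.046,.046)],[rect(.036,.036)],0,.04),
 'angle':([L[[0,1,2,3]]*1,L[[0,3,4,5]]],[],0,.04),'bar':([rect(.084,.026)],[],0,.02),
 'pipe_pad':([circ(.104)],[],0,.006),'disc':([circ(.104)],[],.006,.006),
 'p_sq':([rect(.046,.046)],[rect(.036,.036)],.006,.006),'p_L':([L[[0,1,2,3]],L[[0,3,4,5]]],[],.006,.006),
 'p_bar':([rect(.084,.026)],[],.006,.006),'p_ring':([circ(.06)],[circ(.046)],.006,.006)}
def render(c,k,p,shape,s=4,dz=0):
    o,i,z0,z1=S[k]; m=np.zeros((shape[0]*s,shape[1]*s),np.uint8)
    R=np.array([[np.cos(p[2]),-np.sin(p[2])],[np.sin(p[2]),np.cos(p[2])]])
    def pr(q,z): return (proj(c,np.c_[q@R.T+p[:2],np.full(len(q),z)])+.5)*s-.5
    rd=lambda q:np.round(q*16).astype(np.int32)
    for q in o: cv2.fillConvexPoly(m,cv2.convexHull(rd(np.r_[pr(q,z0+dz),pr(q,z1+dz)])),255,shift=4)
    for q in i:
        a=np.zeros_like(m);b=a.copy(); cv2.fillConvexPoly(a,rd(pr(q,z0+dz)),255,shift=4);cv2.fillConvexPoly(b,rd(pr(q,z1+dz)),255,shift=4)
        m[(a>0)&(b>0)]=0
    return cv2.resize(m,(shape[1],shape[0]),interpolation=cv2.INTER_AREA)/255.
def fit(c,mask,k,uv,angles,win=30,dz=0):
    """mask float 0..1; fit pose by squared difference in a window"""
    u,v=map(int,uv); y0,x0=max(v-win,0),max(u-win,0)
    c=dict(c,mtx=c["mtx"].copy()); c["mtx"][0,2]-=x0; c["mtx"][1,2]-=y0
    M=mask[y0:v+win,x0:u+win]; g=ray(c,(u-x0,v-y0),(S[k][2]+S[k][3])/2+dz)
    best=None
    for a in angles:
        st=g[:2].copy()
        if k in('angle','p_L'):st-=.02*np.array([np.cos(a)-np.sin(a),np.sin(a)+np.cos(a)])
        f=lambda q:((render(c,k,(st[0]+q[0]/100,st[1]+q[1]/100,a+q[2]),M.shape,dz=dz)-M)**2).sum()
        r=minimize(f,[0,0,0],method='Nelder-Mead',options=dict(initial_simplex=[[0,0,0],[.6,0,0],[0,.6,0],[0,0,.3]],maxiter=150,xatol=.01,fatol=.02))
        if best is None or r.fun<best[0]: best=(r.fun,st[0]+r.x[0]/100,st[1]+r.x[1]/100,a+r.x[2],M.sum())
    return best
E
python3 - <<'E'
import numpy as np,cv2
from h import *
from bench import r
im=cv2.imread("pics/top0.png");c=r.camera_info("top")
cv2.imwrite("pics/cl.png",cv2.resize(im[120:270,100:300],(800,600),interpolation=cv2.INTER_CUBIC))
cv2.imwrite("pics/cr.png",cv2.resize(im[105:255,260:460],(800,600),interpolation=cv2.INTER_CUBIC))
hsv=cv2.cvtColor(im,cv2.COLOR_BGR2HSV); g=im.min(2).astype(float); mx=im.max(2).astype(float)
bg=np.median(g[200:260,300:420]); print("bg",bg)
light=np.clip((g-bg)/(90),0,1)   # grey pieces
light[hsv[...,1]>60]=0
s=.64
A=np.arange(-1.4,1.5,.7)
for k,uv,ang in[('tube',(240*s,356*s),[.2,.8]),('pipe',(584*s,253*s),[0]),('angle',(550*s,335*s),np.arange(0,6.2,.8)),('bar',(461*s,318*s),A)]:
    print(k,np.round(fit(c,light,k,uv,ang,win=24 if k!='bar' else 26),4))
pad=((mx>150)&(hsv[...,1]>40)).astype(float)
for k,uv,ang in[('p_bar',(224*s,246*s),A),('p_sq',(335*s,225*s),[.2,.8]),('p_L',(353*s,309*s),np.arange(0,6.2,.8)),('p_ring',(474*s,203*s),[0])]:
    u,v=map(int,uv); W=24
    m=np.zeros_like(pad);m[v-W:v+W,u-W:u+W]=pad[v-W:v+W,u-W:u+W]
    cn=max(cv2.findContours(m.astype(np.uint8),0,2)[0],key=cv2.contourArea)
    fill=np.zeros(g.shape,np.uint8);cv2.drawContours(fill,[cn],-1,1,-1)
    d=fit(c,fill.astype(float),'disc',uv,[0]); 
    inner=cv2.erode(fill,np.ones((5,5)))
    base=np.percentile(mx[inner>0],80)
    dark=np.clip((base-mx)/(base-40),0,1)*inner
    print(k,'disc',np.round(d,4),'paint',np.round(fit(c,dark,k,uv,ang),4))
E
```

```text
bg 108.0
tube [ 90.2262   0.3842   0.2775   0.9151 173.8444]
pipe [123.7879   0.5733  -0.3216   0.3096 197.2667]
angle [ 4.334230e+01  4.055000e-01 -2.875000e-01  1.242000e-01  2.502444e+02]
bar [ 4.449900e+00  4.558000e-01 -1.081000e-01  7.095000e-01  3.580444e+02]
p_bar disc [9.39516e+01 5.81400e-01 3.22700e-01 1.00000e-04 1.14600e+03] paint [ 38.1529   0.5812   0.323   -0.3575 185.9023]
p_sq disc [9.62838e+01 6.21700e-01 1.21400e-01 4.81000e-02 1.15400e+03] paint [42.9553  0.6239  0.1213  0.7003 27.3581]
p_L disc [9.48134e+01 4.70200e-01 8.24000e-02 1.53000e-01 1.22000e+03] paint [4.79346e+01 4.46000e-01 4.80000e-02 1.53900e-01 6.57767e+01]
p_ring disc [ 9.42682e+01  6.65000e-01 -1.30500e-01  3.12400e-01  1.16300e+03] paint [50.127   0.6667 -0.1296  0.129  51.4744]
```

View pics/cl.png

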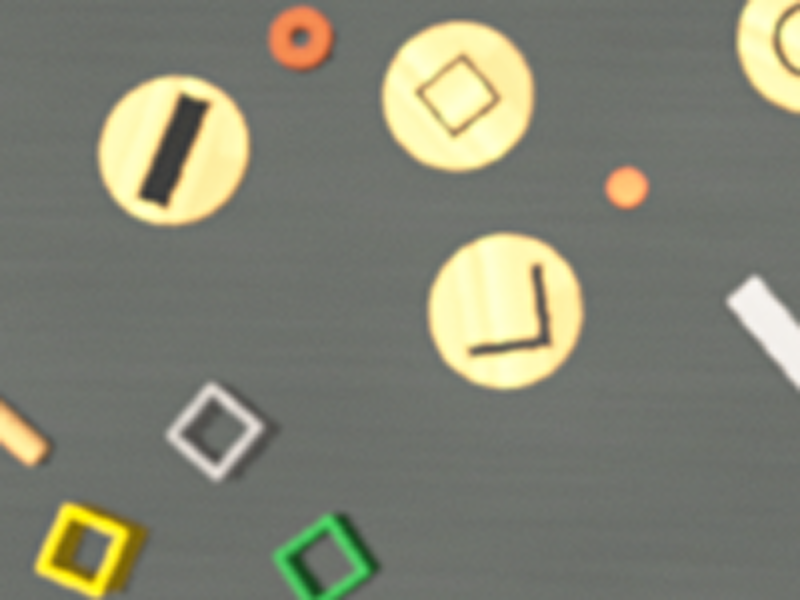

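View pics/cr.png

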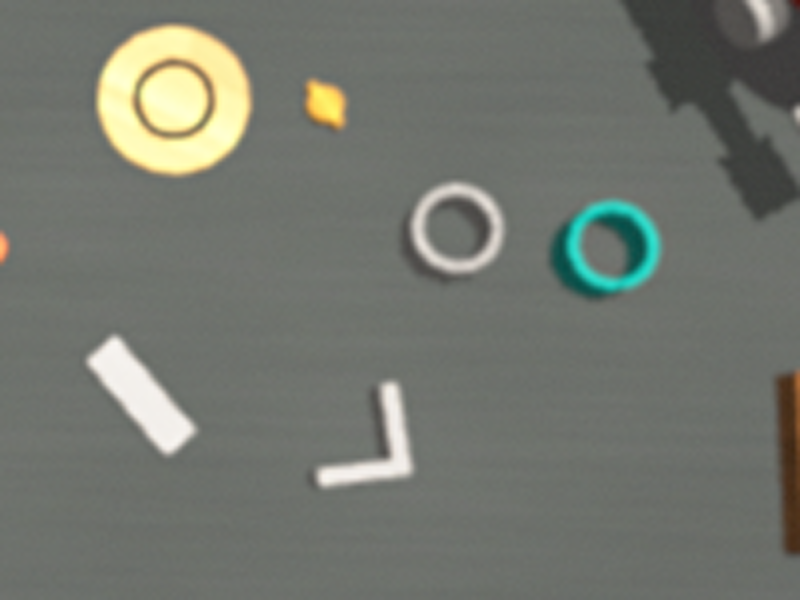

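```bash
python3 - <<'E'
import numpy as np,cv2
import h
from h import *
from bench import r
im=cv2.imread("pics/top0.png");c=r.camera_info("top")
hsv=cv2.cvtColor(im,cv2.COLOR_BGR2HSV); g=im.min(2).astype(float)
s=.64
for k,uv,ang in[('tube',(240*s,356*s),[.2,.8]),('pipe',(584*s,253*s),[0]),('angle',(550*s,335*s),[.1]),('bar',(461*s,318*s),[.7])]:
    o,i,z0,z1=S[k]; S[k]=(o,i,z1,z1)
    m=np.clip((g-115)/80,0,1); m[hsv[...,1]>60]=0
    if k in('bar',): m=np.clip((g-115)/110,0,1)
    print(k,np.round(fit(c,m,k,uv,ang,win=24),4))
o=r.get_obs();print(np.round(cv2.Rodrigues(o['orientation'])[0],3))
ci=r.camera_info('wrist');R=cv2.Rodrigues(ci['rvec'])[0];print(-R.T@ci['tvec'].ravel(),R)
E
```

```text
tube [ 14.222    0.3835   0.2709   0.901  162.3875]
pipe [  7.0088   0.57    -0.3163   0.2588 174.2125]
angle [ 1.042370e+01  4.053000e-01 -2.830000e-01  1.394000e-01  2.075875e+02]
bar [ 3.903300e+00  4.557000e-01 -1.071000e-01  7.080000e-01  3.165727e+02]
[[-0.954  0.299 -0.   ]
 [ 0.299  0.954 -0.002]
 [-0.    -0.002 -1.   ]]
[0.12682407 0.66714999 0.37176491] [[ 0.29804432  0.95455146 -0.00104221]
 [ 0.90884665 -0.28343954  0.30603888]
 [ 0.29183446 -0.09216036 -0.95201844]]
```

```bash
cat > t.py <<'E'
import sys, numpy as np, cv2
from bench import r
def tell(x,y,z,psi,n=None):
    o=r.get_obs(); R=cv2.Rodrigues(o['orientation'])[0]; p=o['tcp_pos']
    cur=np.arctan2(R[1,1],R[0,1]); d=np.array([x,y,z])-p; 
    X=np.array([-np.sin(psi),np.cos(psi),0]);Y=np.array([np.cos(psi),np.sin(psi),0])
    e=lambda v:(round(1000*v@X,1),round(1000*v@Y,1))
    print('t',round(o['clock'],2),'pos',p.round(4),'psi',round(cur,3),'tilt',R[:2,2].round(3),'w',round(o['grip_width'],4),'F',o['contact_force'].round(1),'q',o['joints'].round(2))
    print('turn rz deg',round(np.degrees((cur-psi+np.pi)%(2*np.pi)-np.pi),1),'shift dx,dy',e(d),'dist',round(1000*np.hypot(d[0],d[1])),'dz',round(-1000*d[2],1))
if __name__=='__main__': tell(*map(float,sys.argv[1:]))
E
```

Request:
step_arm --moves '[{"rz":7.8,"gripper":1},{"rz":7.8},{"rz":7.7},{"dx":-34.5,"dy":29.7},{"dx":-34.5,"dy":29.7},{"dx":-34.5,"dy":29.7},{"dx":-34.5,"dy":29.7},{"dx":-30.4,"dy":-35.3},{"dx":-30.4,"dy":-35.3},{"dx":-30.4,"dy":-35.3},{"dx":-30.4,"dy":-35.3},{"dx":-30.4,"dy":-35.3},{"dx":-30.4,"dy":-35.3},{"dx":-30.4,"dy":-35.3},{"dx":-30.4,"dy":-35.3},{},{}]' --grip_force 60

```text
invalid input at $.moves[0]: expected keys rx, ry, rz, dx, dy, dz, gripper
```

```bash
python3 - <<'E'
from t import *
tell(.3835,.2709,.030,.86)
from h import *
im=r.grab_frame('wrist');c=r.camera_info('wrist')
for a in(.84,.9):
  R=np.array([[np.cos(a),-np.sin(a)],[np.sin(a),np.cos(a)]])
  q=rect(.046,.046)@R.T+[.3835,.2709]
  cv2.polylines(im,[np.int32(np.round(proj(c,np.c_[q,np.full(4,.04)])*8))],True,(0,0,255) if a<.85 else (255,0,0),1,cv2.LINE_AA,shift=3)
cv2.imwrite('pics/w1.png',im)
E
```

```text
t 0.1 pos [0.2018 0.6436 0.2524] psi 1.267 tilt [-0.    -0.002] w 0.0855 F [-0.1 -0.6 -0.3] q [-1.38  0.48  0.02  1.56 -0.01  1.11 -0.08]
turn rz deg 23.3 shift dx,dy (np.float64(-380.9), np.float64(-163.9)) dist 415 dz 222.4
```

View pics/w1.png

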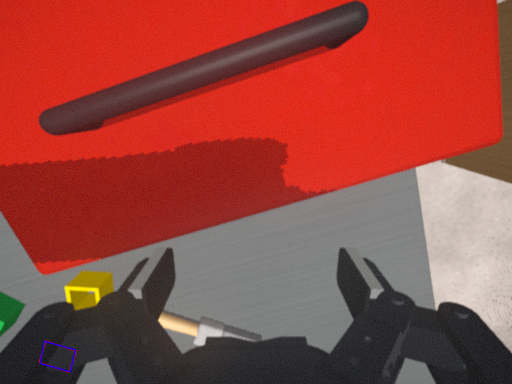

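The move was refused because every row needs all keys. The wrist view shows the toolbox behind the hand, so heading +x first is clear.

Request:
step_arm --moves '[{"rx":0,"ry":0,"rz":7.8,"dx":0,"dy":0,"dz":0,"gripper":1},{"rx":0,"ry":0,"rz":7.8,"dx":0,"dy":0,"dz":0,"gripper":1},{"rx":0,"ry":0,"rz":7.7,"dx":0,"dy":0,"dz":0,"gripper":1},{"rx":0,"ry":0,"rz":0,"dx":-34.5,"dy":29.7,"dz":0,"gripper":1},{"rx":0,"ry":0,"rz":0,"dx":-34.5,"dy":29.7,"dz":0,"gripper":1},{"rx":0,"ry":0,"rz":0,"dx":-34.5,"dy":29.7,"dz":0,"gripper":1},{"rx":0,"ry":0,"rz":0,"dx":-34.5,"dy":29.7,"dz":0,"gripper":1},{"rx":0,"ry":0,"rz":0,"dx":-30.4,"dy":-35.3,"dz":0,"gripper":1},{"rx":0,"ry":0,"rz":0,"dx":-30.4,"dy":-35.3,"dz":0,"gripper":1},{"rx":0,"ry":0,"rz":0,"dx":-30.4,"dy":-35.3,"dz":0,"gripper":1},{"rx":0,"ry":0,"rz":0,"dx":-30.4,"dy":-35.3,"dz":0,"gripper":1},{"rx":0,"ry":0,"rz":0,"dx":-30.4,"dy":-35.3,"dz":0,"gripper":1},{"rx":0,"ry":0,"rz":0,"dx":-30.4,"dy":-35.3,"dz":0,"gripper":1},{"rx":0,"ry":0,"rz":0,"dx":-30.4,"dy":-35.3,"dz":0,"gripper":1},{"rx":0,"ry":0,"rz":0,"dx":-30.4,"dy":-35.3,"dz":0,"gripper":1},{"rx":0,"ry":0,"rz":0,"dx":0,"dy":0,"dz":0,"gripper":1},{"rx":0,"ry":0,"rz":0,"dx":0,"dy":0,"dz":0,"gripper":1}]' --grip_force 60

```text
clock: 2.28
tcp_pos: [0.3842, 0.272, 0.2535]
orientation: [-1.092, -2.946, -0.001]
contact_force: [-0.6, 1.2, -0.1]
grip_width: 0.0855
gripper_force: 0.0
```

```bash
cat > w.py <<'E'
from t import *
from h import *
def look(name,q,z):
    im=r.grab_frame('wrist');c=r.camera_info('wrist')
    cv2.polylines(im,[np.int32(np.round(proj(c,np.c_[q,np.full(len(q),z)])*8))],True,(0,0,255),1,cv2.LINE_AA,shift=3)
    cv2.imwrite(f'pics/{name}.png',im)
def pose(q,x,y,a): return q@np.array([[np.cos(a),-np.sin(a)],[np.sin(a),np.cos(a)]]).T+[x,y]
E
python3 - <<'E'
from w import *
tell(.3835,.2709,.030,.86)
look('w2',pose(rect(.046,.046),.3835,.2709,.86),.04)
E
```

```text
t 2.27 pos [0.3842 0.272  0.2535] psi 0.86 tilt [0.    0.001] w 0.0855 F [-0.6  1.2 -0.1] q [-0.95  0.13  0.22  2.04 -0.04  0.97  0.15]
turn rz deg 0.0 shift dx,dy (np.float64(-0.2), np.float64(-1.3)) dist 1 dz 223.5
```

View pics/w2.png

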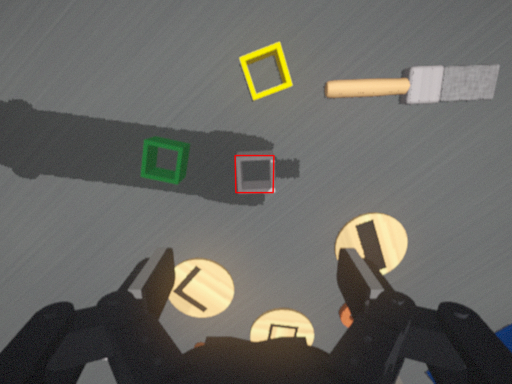

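The overlay sits on the grey tube at (255,173). The green one is at (165,160) and the yellow one at (266,70). I'll descend, grip and lift.

Request:
step_arm --moves '[{"rx":0,"ry":0,"rz":0,"dx":0,"dy":-1,"dz":50,"gripper":1},{"rx":0,"ry":0,"rz":0,"dx":0,"dy":0,"dz":50,"gripper":1},{"rx":0,"ry":0,"rz":0,"dx":0,"dy":0,"dz":50,"gripper":1},{"rx":0,"ry":0,"rz":0,"dx":0,"dy":0,"dz":40,"gripper":1},{"rx":0,"ry":0,"rz":0,"dx":0,"dy":0,"dz":20,"gripper":1},{"rx":0,"ry":0,"rz":0,"dx":0,"dy":0,"dz":13,"gripper":1},{"rx":0,"ry":0,"rz":0,"dx":0,"dy":0,"dz":0,"gripper":-1},{"rx":0,"ry":0,"rz":0,"dx":0,"dy":0,"dz":0,"gripper":-1},{"rx":0,"ry":0,"rz":0,"dx":0,"dy":0,"dz":0,"gripper":-1},{"rx":0,"ry":0,"rz":0,"dx":0,"dy":0,"dz":0,"gripper":-1},{"rx":0,"ry":0,"rz":0,"dx":0,"dy":0,"dz":0,"gripper":-1},{"rx":0,"ry":0,"rz":0,"dx":0,"dy":0,"dz":0,"gripper":-1}]' --grip_force 60

```text
clock: 3.82
tcp_pos: [0.3841, 0.2714, 0.0314]
orientation: [1.092, 2.945, 0.003]
contact_force: [-1.3, -0.2, 6.9]
grip_width: 0.0455
gripper_force: 61.5
```

```bash
python3 t.py .623 .1213 .13 .71
```

```text
t 3.83 pos [0.3841 0.2714 0.0314] psi 0.86 tilt [0.001 0.002] w 0.0455 F [-1.3 -0.2  6.9] q [-0.87  0.51  0.15  2.2  -0.17  0.44  0.27]
turn rz deg 8.6 shift dx,dy (np.float64(-269.6), np.float64(83.3)) dist 282 dz -98.6
```

Request:
step_arm --moves '[{"rx":0,"ry":0,"rz":0,"dx":0,"dy":0,"dz":-40,"gripper":-1},{"rx":0,"ry":0,"rz":0,"dx":0,"dy":0,"dz":-60,"gripper":-1},{"rx":0,"ry":0,"rz":8.6,"dx":0,"dy":0,"dz":0,"gripper":-1},{"rx":0,"ry":0,"rz":0,"dx":-45,"dy":14,"dz":0,"gripper":-1},{"rx":0,"ry":0,"rz":0,"dx":-45,"dy":14,"dz":0,"gripper":-1},{"rx":0,"ry":0,"rz":0,"dx":-45,"dy":14,"dz":0,"gripper":-1},{"rx":0,"ry":0,"rz":0,"dx":-45,"dy":14,"dz":0,"gripper":-1},{"rx":0,"ry":0,"rz":0,"dx":-45,"dy":14,"dz":0,"gripper":-1},{"rx":0,"ry":0,"rz":0,"dx":-45,"dy":14,"dz":0,"gripper":-1},{"rx":0,"ry":0,"rz":0,"dx":0,"dy":0,"dz":0,"gripper":-1},{"rx":0,"ry":0,"rz":0,"dx":0,"dy":0,"dz":40,"gripper":-1},{"rx":0,"ry":0,"rz":0,"dx":0,"dy":0,"dz":30,"gripper":-1},{"rx":0,"ry":0,"rz":0,"dx":0,"dy":0,"dz":15,"gripper":-1},{"rx":0,"ry":0,"rz":0,"dx":0,"dy":0,"dz":0,"gripper":-1},{"rx":0,"ry":0,"rz":0,"dx":0,"dy":0,"dz":0,"gripper":-1}]'

```text
clock: 5.7
tcp_pos: [0.6241, 0.121, 0.0466]
orientation: [1.31, 2.854, 0.002]
contact_force: [-0.5, 1.0, -2.5]
grip_width: 0.0453
gripper_force: 62.5
```

```bash
python3 - <<'E'
from w import *
tell(.623,.1213,.0374,.71)
look('w3',pose(rect(.046,.046),.623,.1213,.71),.006)
E
```

```text
t 5.7 pos [0.6241 0.121  0.0466] psi 0.71 tilt [0.002 0.001] w 0.0453 F [-0.5  1.  -2.5] q [-0.47  0.67  0.24  1.81 -0.24  0.69  0.62]
turn rz deg 0.0 shift dx,dy (np.float64(0.9), np.float64(-0.6)) dist 1 dz 9.2
```

View pics/w3.png

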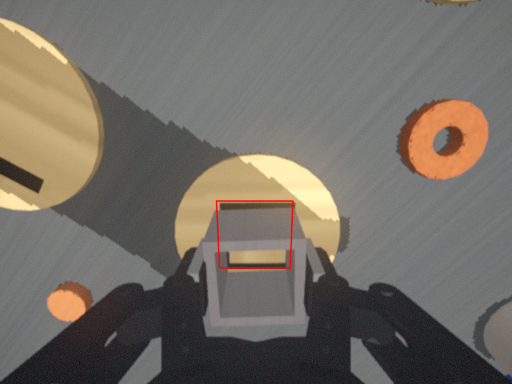

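Request:
step_arm --moves '[{"rx":0,"ry":0,"rz":0,"dx":0.8,"dy":-0.5,"dz":5,"gripper":-1},{"rx":0,"ry":0,"rz":0,"dx":0,"dy":0,"dz":4,"gripper":-1},{"rx":0,"ry":0,"rz":0,"dx":0,"dy":0,"dz":0,"gripper":-1},{"rx":0,"ry":0,"rz":0,"dx":0,"dy":0,"dz":0,"gripper":0.5},{"rx":0,"ry":0,"rz":0,"dx":0,"dy":0,"dz":0,"gripper":1},{"rx":0,"ry":0,"rz":0,"dx":0,"dy":0,"dz":0,"gripper":1},{"rx":0,"ry":0,"rz":0,"dx":0,"dy":0,"dz":0,"gripper":1},{"rx":0,"ry":0,"rz":0,"dx":0,"dy":0,"dz":-40,"gripper":1},{"rx":0,"ry":0,"rz":0,"dx":0,"dy":0,"dz":-60,"gripper":1},{"rx":0,"ry":0,"rz":0,"dx":0,"dy":0,"dz":-60,"gripper":1},{"rx":0,"ry":0,"rz":10.7,"dx":0,"dy":0,"dz":0,"gripper":1},{"rx":0,"ry":0,"rz":10.7,"dx":0,"dy":0,"dz":0,"gripper":1},{"rx":0,"ry":0,"rz":10.7,"dx":0,"dy":0,"dz":0,"gripper":1},{"rx":0,"ry":0,"rz":0,"dx":0,"dy":0,"dz":0,"gripper":1}]'

```text
clock: 7.5
tcp_pos: [0.6222, 0.1212, 0.1962]
orientation: [2.046, 2.383, -0.001]
contact_force: [0.5, -0.2, -0.2]
grip_width: 0.0859
gripper_force: 0.0
```

```bash
python3 t.py .4069 -.2585 .030 .14
```

```text
t 7.5 pos [0.6222 0.1212 0.1962] psi 0.152 tilt [-0. -0.] w 0.0859 F [ 0.5 -0.2 -0.2] q [-0.62  0.5   0.45  1.74 -0.25  0.97  0.08]
turn rz deg 0.7 shift dx,dy (np.float64(-346.0), np.float64(-266.2)) dist 437 dz 166.2
```

Request:
step_arm --moves '[{"rx":0,"ry":0,"rz":0.7,"dx":0,"dy":0,"dz":0,"gripper":1},{"rx":0,"ry":0,"rz":0,"dx":-38.4,"dy":-29.6,"dz":0,"gripper":1},{"rx":0,"ry":0,"rz":0,"dx":-38.4,"dy":-29.6,"dz":0,"gripper":1},{"rx":0,"ry":0,"rz":0,"dx":-38.4,"dy":-29.6,"dz":0,"gripper":1},{"rx":0,"ry":0,"rz":0,"dx":-38.4,"dy":-29.6,"dz":0,"gripper":1},{"rx":0,"ry":0,"rz":0,"dx":-38.4,"dy":-29.6,"dz":0,"gripper":1},{"rx":0,"ry":0,"rz":0,"dx":-38.4,"dy":-29.6,"dz":0,"gripper":1},{"rx":0,"ry":0,"rz":0,"dx":-38.4,"dy":-29.6,"dz":0,"gripper":1},{"rx":0,"ry":0,"rz":0,"dx":-38.4,"dy":-29.6,"dz":0,"gripper":1},{"rx":0,"ry":0,"rz":0,"dx":-38.4,"dy":-29.6,"dz":0,"gripper":1},{"rx":0,"ry":0,"rz":0,"dx":0,"dy":0,"dz":0,"gripper":1},{"rx":0,"ry":0,"rz":0,"dx":0,"dy":0,"dz":0,"gripper":1}]'

```text
clock: 9.0
tcp_pos: [0.4062, -0.2576, 0.1964]
orientation: [2.062, 2.37, 0.001]
contact_force: [0.4, -0.0, 0.1]
grip_width: 0.0852
gripper_force: 0.0
```

```bash
python3 - <<'E'
from w import *
tell(.4069,-.2585,.030,.14)
look('w4',pose(L,.4053,-.283,.139),.04)
E
```

```text
t 9.0 pos [ 0.4062 -0.2576  0.1964] psi 0.139 tilt [0. 0.] w 0.0852 F [ 0.4 -0.   0.1] q [-0.08  0.25  0.6   2.1  -0.19  0.84  0.78]
turn rz deg -0.1 shift dx,dy (np.float64(-0.9), np.float64(0.5)) dist 1 dz 166.4
```

View pics/w4.png

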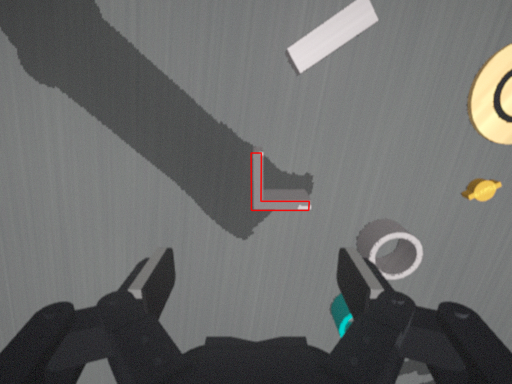

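Request:
step_arm --moves '[{"rx":0,"ry":0,"rz":0,"dx":3,"dy":0.5,"dz":50,"gripper":1},{"rx":0,"ry":0,"rz":0,"dx":0,"dy":0,"dz":50,"gripper":1},{"rx":0,"ry":0,"rz":0,"dx":0,"dy":0,"dz":40,"gripper":1},{"rx":0,"ry":0,"rz":0,"dx":0,"dy":0,"dz":17,"gripper":1},{"rx":0,"ry":0,"rz":0,"dx":0,"dy":0,"dz":8,"gripper":1},{"rx":0,"ry":0,"rz":0,"dx":0,"dy":0,"dz":0,"gripper":0},{"rx":0,"ry":0,"rz":0,"dx":0,"dy":0,"dz":0,"gripper":-1},{"rx":0,"ry":0,"rz":0,"dx":0,"dy":0,"dz":0,"gripper":-1},{"rx":0,"ry":0,"rz":0,"dx":0,"dy":0,"dz":0,"gripper":-1},{"rx":0,"ry":0,"rz":0,"dx":0,"dy":0,"dz":0,"gripper":-1},{"rx":0,"ry":0,"rz":0,"dx":0,"dy":0,"dz":0,"gripper":-1},{"rx":0,"ry":0,"rz":0,"dx":0,"dy":0,"dz":0,"gripper":-1},{"rx":0,"ry":0,"rz":0,"dx":0,"dy":0,"dz":0,"gripper":-1}]' --grip_force 80

```text
clock: 10.68
tcp_pos: [0.4066, -0.255, 0.032]
orientation: [2.063, 2.368, 0.001]
contact_force: [-0.1, 0.8, 8.1]
grip_width: 0.0086
gripper_force: 78.4
```

```bash
python3 t.py .4491 .0805 .13 .154
```

```text
t 10.68 pos [ 0.4066 -0.255   0.032 ] psi 0.138 tilt [ 0.001 -0.   ] w 0.0086 F [-0.1  0.8  8.1] q [ 0.1   0.55  0.41  2.19 -0.46  0.48  1.01]
turn rz deg -0.9 shift dx,dy (np.float64(325.0), np.float64(93.5)) dist 338 dz -98.0
```

Request:
step_arm --moves '[{"rx":0,"ry":0,"rz":0,"dx":0,"dy":0,"dz":-40,"gripper":-1},{"rx":0,"ry":0,"rz":0,"dx":0,"dy":0,"dz":-60,"gripper":-1},{"rx":0,"ry":0,"rz":-0.9,"dx":0,"dy":0,"dz":0,"gripper":-1},{"rx":0,"ry":0,"rz":0,"dx":45.9,"dy":12.8,"dz":0,"gripper":-1},{"rx":0,"ry":0,"rz":0,"dx":45.9,"dy":12.8,"dz":0,"gripper":-1},{"rx":0,"ry":0,"rz":0,"dx":45.9,"dy":12.8,"dz":0,"gripper":-1},{"rx":0,"ry":0,"rz":0,"dx":45.9,"dy":12.8,"dz":0,"gripper":-1},{"rx":0,"ry":0,"rz":0,"dx":45.9,"dy":12.8,"dz":0,"gripper":-1},{"rx":0,"ry":0,"rz":0,"dx":45.9,"dy":12.8,"dz":0,"gripper":-1},{"rx":0,"ry":0,"rz":0,"dx":45.9,"dy":12.8,"dz":0,"gripper":-1},{"rx":0,"ry":0,"rz":0,"dx":0,"dy":0,"dz":0,"gripper":-1},{"rx":0,"ry":0,"rz":0,"dx":0,"dy":0,"dz":40,"gripper":-1},{"rx":0,"ry":0,"rz":0,"dx":0,"dy":0,"dz":30,"gripper":-1},{"rx":0,"ry":0,"rz":0,"dx":0,"dy":0,"dz":10,"gripper":-1},{"rx":0,"ry":0,"rz":0,"dx":0,"dy":0,"dz":0,"gripper":-1},{"rx":0,"ry":0,"rz":0,"dx":0,"dy":0,"dz":0,"gripper":-1}]'

```text
clock: 12.68
tcp_pos: [0.4461, 0.0763, 0.0521]
orientation: [2.045, 2.384, 0.002]
contact_force: [0.0, 0.0, -3.6]
grip_width: 0.0085
gripper_force: 78.5
```

```bash
python3 - <<'E'
from w import *
tell(.4462,.076,.038,.154)
look('w5',pose(L,.4455,.048,.154),.006)
E
```

```text
t 12.68 pos [0.4461 0.0763 0.0521] psi 0.153 tilt [0.001 0.   ] w 0.0085 F [ 0.   0.  -3.6] q [-0.64  0.47  0.4   2.25 -0.39  0.49  0.23]
turn rz deg -0.1 shift dx,dy (np.float64(-0.3), np.float64(0.0)) dist 0 dz 14.1
```

View pics/w5.png

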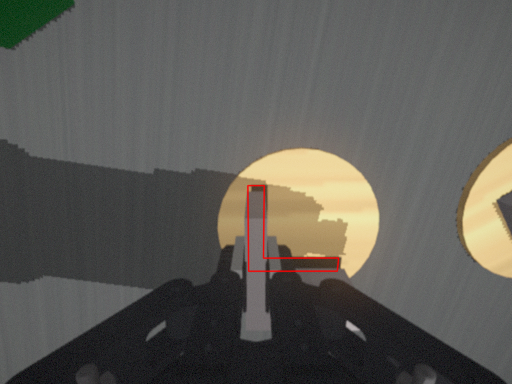

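Request:
step_arm --moves '[{"rx":0,"ry":0,"rz":0,"dx":0,"dy":0,"dz":9,"gripper":-1},{"rx":0,"ry":0,"rz":0,"dx":0,"dy":0,"dz":4.5,"gripper":-1},{"rx":0,"ry":0,"rz":0,"dx":0,"dy":0,"dz":0,"gripper":-1},{"rx":0,"ry":0,"rz":0,"dx":0,"dy":0,"dz":0,"gripper":-0.5},{"rx":0,"ry":0,"rz":0,"dx":0,"dy":0,"dz":0,"gripper":0},{"rx":0,"ry":0,"rz":0,"dx":0,"dy":0,"dz":0,"gripper":0},{"rx":0,"ry":0,"rz":0,"dx":0,"dy":0,"dz":0,"gripper":0},{"rx":0,"ry":0,"rz":0,"dx":0,"dy":0,"dz":-30,"gripper":0},{"rx":0,"ry":0,"rz":0,"dx":0,"dy":0,"dz":-60,"gripper":1},{"rx":0,"ry":0,"rz":0,"dx":0,"dy":0,"dz":-60,"gripper":1},{"rx":0,"ry":0,"rz":0,"dx":0,"dy":0,"dz":0,"gripper":1},{"rx":0,"ry":0,"rz":0,"dx":0,"dy":0,"dz":0,"gripper":1}]'

```text
clock: 14.22
tcp_pos: [0.445, 0.0766, 0.1876]
orientation: [-2.044, -2.385, -0.0]
contact_force: [-0.4, 0.4, -0.6]
grip_width: 0.0854
gripper_force: 0.0
```

```bash
python3 t.py .570 -.3163 .030 .154
```

```text
t 14.22 pos [0.445  0.0766 0.1876] psi 0.154 tilt [-0.     0.001] w 0.0854 F [-0.4  0.4 -0.6] q [-0.83  0.21  0.6   2.17 -0.17  0.8   0.03]
turn rz deg -0.0 shift dx,dy (np.float64(-407.4), np.float64(63.2)) dist 412 dz 157.6
```

Request:
step_arm --moves '[{"rx":0,"ry":0,"rz":0,"dx":-45.3,"dy":7,"dz":0,"gripper":1},{"rx":0,"ry":0,"rz":0,"dx":-45.3,"dy":7,"dz":0,"gripper":1},{"rx":0,"ry":0,"rz":0,"dx":-45.3,"dy":7,"dz":0,"gripper":1},{"rx":0,"ry":0,"rz":0,"dx":-45.3,"dy":7,"dz":0,"gripper":1},{"rx":0,"ry":0,"rz":0,"dx":-45.3,"dy":7,"dz":0,"gripper":1},{"rx":0,"ry":0,"rz":0,"dx":-45.3,"dy":7,"dz":0,"gripper":1},{"rx":0,"ry":0,"rz":0,"dx":-45.3,"dy":7,"dz":0,"gripper":1},{"rx":0,"ry":0,"rz":0,"dx":-45.3,"dy":7,"dz":0,"gripper":1},{"rx":0,"ry":0,"rz":0,"dx":-45,"dy":7,"dz":0,"gripper":1},{"rx":0,"ry":0,"rz":0,"dx":0,"dy":0,"dz":0,"gripper":1},{"rx":0,"ry":0,"rz":0,"dx":0,"dy":0,"dz":0,"gripper":1}]'

```text
clock: 15.6
tcp_pos: [0.569, -0.3157, 0.1855]
orientation: [-2.043, -2.382, 0.001]
contact_force: [-0.8, 0.4, 0.6]
grip_width: 0.0855
gripper_force: 0.0
```

```bash
python3 - <<'E'
from w import *
tell(.570,-.3163,.030,.154)
look('w6',pose(circ(.06),.570,-.3163,0),.04)
E
```

```text
t 15.6 pos [ 0.569  -0.3157  0.1855] psi 0.153 tilt [-0.004  0.002] w 0.0855 F [-0.8  0.4  0.6] q [-0.02  0.57  0.62  1.71 -0.39  0.99  0.89]
turn rz deg -0.1 shift dx,dy (np.float64(-0.7), np.float64(0.9)) dist 1 dz 155.5
```

View pics/w6.png

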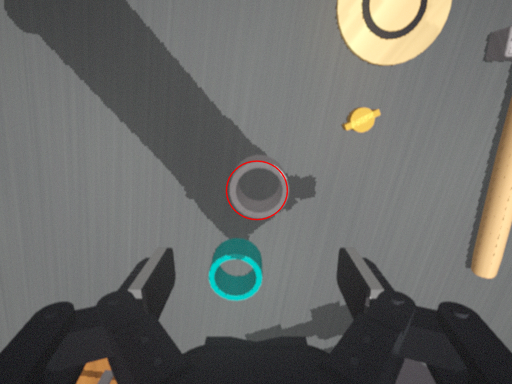

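The overlay fits the grey pipe at (258,190), and the turquoise one sits below it at (236,276). I'll grip the grey one.

Request:
step_arm --moves '[{"rx":0,"ry":0,"rz":0,"dx":-0.7,"dy":0.9,"dz":50,"gripper":1},{"rx":0,"ry":0,"rz":0,"dx":0,"dy":0,"dz":50,"gripper":1},{"rx":0,"ry":0,"rz":0,"dx":0,"dy":0,"dz":30,"gripper":1},{"rx":0,"ry":0,"rz":0,"dx":0,"dy":0,"dz":16,"gripper":1},{"rx":0,"ry":0,"rz":0,"dx":0,"dy":0,"dz":8,"gripper":1},{"rx":0,"ry":0,"rz":0,"dx":0,"dy":0,"dz":0,"gripper":-1},{"rx":0,"ry":0,"rz":0,"dx":0,"dy":0,"dz":0,"gripper":-1},{"rx":0,"ry":0,"rz":0,"dx":0,"dy":0,"dz":0,"gripper":-1},{"rx":0,"ry":0,"rz":0,"dx":0,"dy":0,"dz":0,"gripper":-1},{"rx":0,"ry":0,"rz":0,"dx":0,"dy":0,"dz":0,"gripper":-1}]' --grip_force 80

```text
clock: 16.9
tcp_pos: [0.572, -0.3178, 0.0356]
orientation: [2.043, 2.383, 0.002]
contact_force: [-0.3, 0.8, 6.9]
grip_width: 0.0573
gripper_force: 86.3
```

```bash
python3 t.py .666 -.130 .13 .154
```

```text
t 16.9 pos [ 0.572  -0.3178  0.0356] psi 0.153 tilt [ 0.003 -0.001] w 0.0573 F [-0.3  0.8  6.9] q [ 0.06  0.76  0.5   1.77 -0.52  0.74  0.99]
turn rz deg -0.0 shift dx,dy (np.float64(171.1), np.float64(121.7)) dist 210 dz -94.4
```

Request:
step_arm --moves '[{"rx":0,"ry":0,"rz":0,"dx":0,"dy":0,"dz":-40,"gripper":-1},{"rx":0,"ry":0,"rz":0,"dx":0,"dy":0,"dz":-55,"gripper":-1},{"rx":0,"ry":0,"rz":0,"dx":33.9,"dy":24.3,"dz":0,"gripper":-1},{"rx":0,"ry":0,"rz":0,"dx":33.9,"dy":24.3,"dz":0,"gripper":-1},{"rx":0,"ry":0,"rz":0,"dx":33.9,"dy":24.3,"dz":0,"gripper":-1},{"rx":0,"ry":0,"rz":0,"dx":33.9,"dy":24.3,"dz":0,"gripper":-1},{"rx":0,"ry":0,"rz":0,"dx":33.9,"dy":24.3,"dz":0,"gripper":-1},{"rx":0,"ry":0,"rz":0,"dx":0,"dy":0,"dz":0,"gripper":-1},{"rx":0,"ry":0,"rz":0,"dx":0,"dy":0,"dz":40,"gripper":-1},{"rx":0,"ry":0,"rz":0,"dx":0,"dy":0,"dz":30,"gripper":-1},{"rx":0,"ry":0,"rz":0,"dx":0,"dy":0,"dz":6,"gripper":-1},{"rx":0,"ry":0,"rz":0,"dx":0,"dy":0,"dz":0,"gripper":-1},{"rx":0,"ry":0,"rz":0,"dx":0,"dy":0,"dz":0,"gripper":-1}]'

```text
clock: 18.52
tcp_pos: [0.6661, -0.1317, 0.0544]
orientation: [2.044, 2.383, 0.002]
contact_force: [-0.1, -0.2, -2.9]
grip_width: 0.0572
gripper_force: 87.0
```

```bash
python3 - <<'E'
from w import *
tell(.6663,-.1318,.0416,.154)
look('w7',pose(circ(.06),.666,-.130,0),.006)
E
```

```text
t 18.52 pos [ 0.6661 -0.1317  0.0544] psi 0.153 tilt [ 0.002 -0.   ] w 0.0572 F [-0.1 -0.2 -2.9] q [-0.25  0.77  0.53  1.71 -0.51  0.8   0.66]
turn rz deg -0.0 shift dx,dy (np.float64(-0.2), np.float64(0.1)) dist 0 dz 12.8
```

View pics/w7.png

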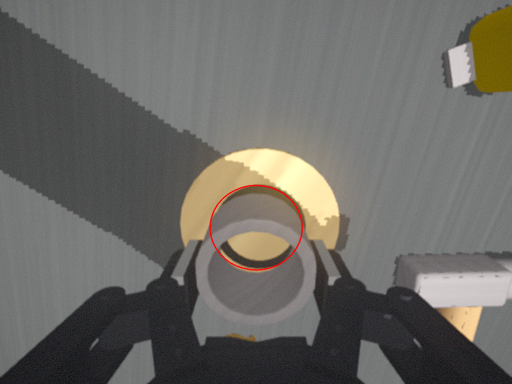

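Request:
step_arm --moves '[{"rx":0,"ry":0,"rz":0,"dx":0,"dy":0,"dz":8,"gripper":-1},{"rx":0,"ry":0,"rz":0,"dx":0,"dy":0,"dz":4.5,"gripper":-1},{"rx":0,"ry":0,"rz":0,"dx":0,"dy":0,"dz":0,"gripper":-1},{"rx":0,"ry":0,"rz":0,"dx":0,"dy":0,"dz":0,"gripper":1},{"rx":0,"ry":0,"rz":0,"dx":0,"dy":0,"dz":0,"gripper":1},{"rx":0,"ry":0,"rz":0,"dx":0,"dy":0,"dz":0,"gripper":1},{"rx":0,"ry":0,"rz":0,"dx":0,"dy":0,"dz":0,"gripper":1},{"rx":0,"ry":0,"rz":0,"dx":0,"dy":0,"dz":-30,"gripper":1},{"rx":0,"ry":0,"rz":0,"dx":0,"dy":0,"dz":-60,"gripper":1},{"rx":0,"ry":0,"rz":0,"dx":0,"dy":0,"dz":-60,"gripper":1},{"rx":0,"ry":0,"rz":9.7,"dx":0,"dy":0,"dz":0,"gripper":1},{"rx":0,"ry":0,"rz":9.7,"dx":0,"dy":0,"dz":0,"gripper":1},{"rx":0,"ry":0,"rz":9.7,"dx":0,"dy":0,"dz":0,"gripper":1},{"rx":0,"ry":0,"rz":9.7,"dx":0,"dy":0,"dz":0,"gripper":1},{"rx":0,"ry":0,"rz":9.7,"dx":0,"dy":0,"dz":0,"gripper":1},{"rx":0,"ry":0,"rz":9.7,"dx":0,"dy":0,"dz":0,"gripper":1},{"rx":0,"ry":0,"rz":0,"dx":0,"dy":0,"dz":0,"gripper":1},{"rx":0,"ry":0,"rz":0,"dx":0,"dy":0,"dz":0,"gripper":1}]'

```text
clock: 20.82
tcp_pos: [0.6651, -0.131, 0.1902]
orientation: [-2.945, -1.095, 0.0]
contact_force: [-0.4, -0.1, 1.1]
grip_width: 0.0852
gripper_force: 0.0
```

```bash
python3 t.py .4557 -.1071 .026 -.863
```

```text
t 20.82 pos [ 0.6651 -0.131   0.1902] psi -0.859 tilt [-0. -0.] w 0.0852 F [-0.4 -0.1  1.1] q [-0.46  0.7   0.88  1.65 -0.6   1.08 -0.27]
turn rz deg 0.2 shift dx,dy (np.float64(-143.6), np.float64(-154.3)) dist 211 dz 164.2
```

Request:
step_arm --moves '[{"rx":0,"ry":0,"rz":0,"dx":-28.7,"dy":-30.9,"dz":0,"gripper":1},{"rx":0,"ry":0,"rz":0,"dx":-28.7,"dy":-30.9,"dz":0,"gripper":1},{"rx":0,"ry":0,"rz":0,"dx":-28.7,"dy":-30.9,"dz":0,"gripper":1},{"rx":0,"ry":0,"rz":0,"dx":-28.7,"dy":-30.9,"dz":0,"gripper":1},{"rx":0,"ry":0,"rz":0,"dx":-28.7,"dy":-30.9,"dz":0,"gripper":1},{"rx":0,"ry":0,"rz":0,"dx":0,"dy":0,"dz":40,"gripper":1},{"rx":0,"ry":0,"rz":0,"dx":0,"dy":0,"dz":40,"gripper":1},{"rx":0,"ry":0,"rz":0,"dx":0,"dy":0,"dz":0,"gripper":1},{"rx":0,"ry":0,"rz":0,"dx":0,"dy":0,"dz":0,"gripper":1}]'

```text
clock: 21.95
tcp_pos: [0.4563, -0.1078, 0.1114]
orientation: [2.946, 1.09, 0.002]
contact_force: [0.5, -0.6, -0.1]
grip_width: 0.0856
gripper_force: 0.0
```

```bash
python3 - <<'E'
from w import *
tell(.4557,-.1071,.026,-.863)
look('w8',pose(rect(.084,.026),.4557,-.1071,.708),.02)
E
```

```text
t 21.95 pos [ 0.4563 -0.1078  0.1114] psi -0.862 tilt [ 0.001 -0.   ] w 0.0856 F [ 0.5 -0.6 -0.1] q [-0.6   0.49  0.89  2.2  -0.61  0.71 -0.15]
turn rz deg 0.0 shift dx,dy (np.float64(-0.0), np.float64(-0.9)) dist 1 dz 85.4
```

View pics/w8.png

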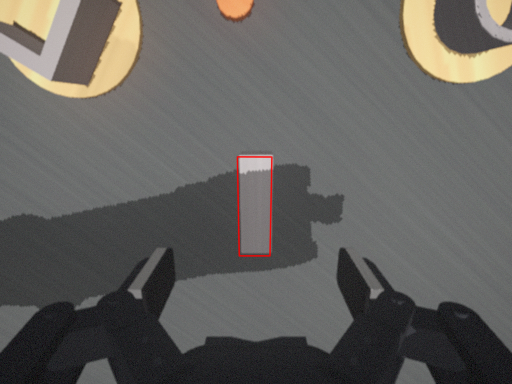

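Request:
step_arm --moves '[{"rx":0,"ry":0,"rz":0,"dx":0,"dy":0,"dz":40,"gripper":1},{"rx":0,"ry":0,"rz":0,"dx":0,"dy":0,"dz":30,"gripper":1},{"rx":0,"ry":0,"rz":0,"dx":0,"dy":0,"dz":17,"gripper":1},{"rx":0,"ry":0,"rz":0,"dx":0,"dy":0,"dz":0,"gripper":0},{"rx":0,"ry":0,"rz":0,"dx":0,"dy":0,"dz":0,"gripper":-1},{"rx":0,"ry":0,"rz":0,"dx":0,"dy":0,"dz":0,"gripper":-1},{"rx":0,"ry":0,"rz":0,"dx":0,"dy":0,"dz":0,"gripper":-1},{"rx":0,"ry":0,"rz":0,"dx":0,"dy":0,"dz":0,"gripper":-1},{"rx":0,"ry":0,"rz":0,"dx":0,"dy":0,"dz":0,"gripper":-1},{"rx":0,"ry":0,"rz":0,"dx":0,"dy":0,"dz":0,"gripper":-1},{"rx":0,"ry":0,"rz":0,"dx":0,"dy":0,"dz":-40,"gripper":-1},{"rx":0,"ry":0,"rz":0,"dx":0,"dy":0,"dz":-60,"gripper":-1},{"rx":0,"ry":0,"rz":0,"dx":0,"dy":0,"dz":0,"gripper":-1},{"rx":0,"ry":0,"rz":0,"dx":0,"dy":0,"dz":0,"gripper":-1}]' --grip_force 80

```text
clock: 23.75
tcp_pos: [0.4551, -0.1062, 0.1229]
orientation: [-2.945, -1.091, 0.0]
contact_force: [0.5, -0.5, -4.6]
grip_width: 0.0243
gripper_force: 81.3
```

```bash
python3 t.py .5813 .323 .13 -1.928
```

```text
t 23.75 pos [ 0.4551 -0.1062  0.1229] psi -0.861 tilt [-0.001  0.001] w 0.0243 F [ 0.5 -0.5 -4.6] q [-0.63  0.48  0.92  2.2  -0.58  0.73 -0.17]
turn rz deg 61.1 shift dx,dy (np.float64(-31.8), np.float64(-446.3)) dist 447 dz -7.1
```

Request:
step_arm --moves '[{"rx":0,"ry":0,"rz":10.2,"dx":0,"dy":0,"dz":-20,"gripper":-1},{"rx":0,"ry":0,"rz":10.2,"dx":0,"dy":0,"dz":0,"gripper":-1},{"rx":0,"ry":0,"rz":10.2,"dx":0,"dy":0,"dz":0,"gripper":-1},{"rx":0,"ry":0,"rz":10.2,"dx":0,"dy":0,"dz":0,"gripper":-1},{"rx":0,"ry":0,"rz":10.2,"dx":0,"dy":0,"dz":0,"gripper":-1},{"rx":0,"ry":0,"rz":10.1,"dx":0,"dy":0,"dz":0,"gripper":-1},{"rx":0,"ry":0,"rz":0,"dx":-3.2,"dy":-44.6,"dz":0,"gripper":-1},{"rx":0,"ry":0,"rz":0,"dx":-3.2,"dy":-44.6,"dz":0,"gripper":-1},{"rx":0,"ry":0,"rz":0,"dx":-3.2,"dy":-44.6,"dz":0,"gripper":-1},{"rx":0,"ry":0,"rz":0,"dx":-3.2,"dy":-44.6,"dz":0,"gripper":-1},{"rx":0,"ry":0,"rz":0,"dx":-3.2,"dy":-44.6,"dz":0,"gripper":-1},{"rx":0,"ry":0,"rz":0,"dx":-3.2,"dy":-44.6,"dz":0,"gripper":-1},{"rx":0,"ry":0,"rz":0,"dx":-3.2,"dy":-44.6,"dz":0,"gripper":-1},{"rx":0,"ry":0,"rz":0,"dx":-3.2,"dy":-44.6,"dz":0,"gripper":-1},{"rx":0,"ry":0,"rz":0,"dx":-3.2,"dy":-44.6,"dz":0,"gripper":-1},{"rx":0,"ry":0,"rz":0,"dx":-3.2,"dy":-44.6,"dz":0,"gripper":-1},{"rx":0,"ry":0,"rz":0,"dx":0,"dy":0,"dz":0,"gripper":-1},{"rx":0,"ry":0,"rz":0,"dx":0,"dy":0,"dz":0,"gripper":-1}]'

```text
clock: 26.0
tcp_pos: [0.581, 0.3206, 0.1409]
orientation: [3.088, -0.56, -0.004]
contact_force: [-0.5, -1.2, -3.9]
grip_width: 0.024
gripper_force: 81.2
```

```bash
python3 t.py .5813 .323 .031 -1.928
```

```text
t 26.0 pos [0.581  0.3206 0.1409] psi -1.93 tilt [-0.003 -0.002] w 0.024 F [-0.5 -1.2 -3.9] q [-1.3   0.93  1.17  1.72 -0.93  1.16 -1.77]
turn rz deg -0.1 shift dx,dy (np.float64(-0.6), np.float64(-2.3)) dist 2 dz 109.9
```

Request:
step_arm --moves '[{"rx":0,"ry":0,"rz":0,"dx":-0.6,"dy":-2,"dz":40,"gripper":-1},{"rx":0,"ry":0,"rz":0,"dx":0,"dy":0,"dz":40,"gripper":-1},{"rx":0,"ry":0,"rz":0,"dx":0,"dy":0,"dz":19,"gripper":-1},{"rx":0,"ry":0,"rz":0,"dx":0,"dy":0,"dz":0,"gripper":-1},{"rx":0,"ry":0,"rz":0,"dx":0,"dy":0,"dz":0,"gripper":-1},{"rx":0,"ry":0,"rz":0,"dx":0,"dy":0,"dz":0,"gripper":-1}]'

```text
clock: 26.75
tcp_pos: [0.583, 0.3241, 0.0459]
orientation: [-3.09, 0.559, -0.003]
contact_force: [0.7, -0.3, -3.7]
grip_width: 0.0242
gripper_force: 81.1
```

```bash
python3 - <<'E'
from w import *
tell(.5813,.323,.030,-1.928)
look('w9',pose(rect(.084,.026),.5813,.323,-.3575),.006)
E
```

```text
t 26.75 pos [0.583  0.3241 0.0459] psi -1.929 tilt [0.002 0.001] w 0.0242 F [ 0.7 -0.3 -3.7] q [-1.25  1.03  1.06  1.76 -1.05  1.04 -1.71]
turn rz deg -0.0 shift dx,dy (np.float64(-1.2), np.float64(1.6)) dist 2 dz 15.9
```

View pics/w9.png

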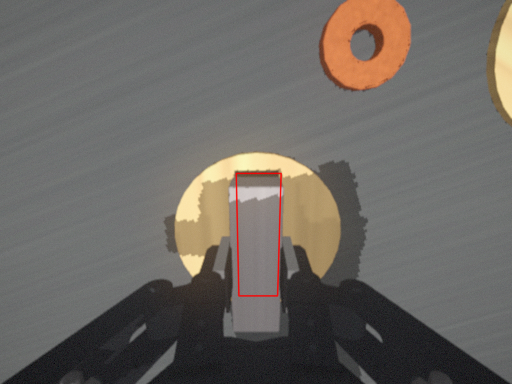

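Request:
step_arm --moves '[{"rx":0,"ry":0,"rz":0,"dx":-1.2,"dy":1.5,"dz":10,"gripper":-1},{"rx":0,"ry":0,"rz":0,"dx":0,"dy":0,"dz":3,"gripper":-1},{"rx":0,"ry":0,"rz":0,"dx":0,"dy":0,"dz":2,"gripper":-1},{"rx":0,"ry":0,"rz":0,"dx":0,"dy":0,"dz":0,"gripper":-1},{"rx":0,"ry":0,"rz":0,"dx":0,"dy":0,"dz":0,"gripper":-1}]'

```text
clock: 27.42
tcp_pos: [0.5799, 0.323, 0.0306]
orientation: [-3.091, 0.559, 0.002]
contact_force: [-6.6, -0.2, 9.0]
grip_width: 0.024
gripper_force: 83.0
```

Request:
step_arm --moves '[{"rx":0,"ry":0,"rz":0,"dx":0,"dy":0,"dz":0,"gripper":-0.2},{"rx":0,"ry":0,"rz":0,"dx":0,"dy":0,"dz":0,"gripper":0.5},{"rx":0,"ry":0,"rz":0,"dx":0,"dy":0,"dz":0,"gripper":0.5},{"rx":0,"ry":0,"rz":0,"dx":0,"dy":0,"dz":0,"gripper":0.5},{"rx":0,"ry":0,"rz":0,"dx":0,"dy":0,"dz":-30,"gripper":0.5},{"rx":0,"ry":0,"rz":0,"dx":0,"dy":0,"dz":-60,"gripper":0.5},{"rx":0,"ry":0,"rz":0,"dx":0,"dy":0,"dz":-60,"gripper":0.5},{"rx":0,"ry":0,"rz":0,"dx":0,"dy":0,"dz":-60,"gripper":0.5},{"rx":0,"ry":0,"rz":0,"dx":20,"dy":-45,"dz":0,"gripper":0.5},{"rx":0,"ry":0,"rz":0,"dx":20,"dy":-45,"dz":0,"gripper":0.5},{"rx":0,"ry":0,"rz":0,"dx":20,"dy":-45,"dz":0,"gripper":0.5},{"rx":0,"ry":0,"rz":0,"dx":20,"dy":-45,"dz":0,"gripper":0.5},{"rx":0,"ry":0,"rz":0,"dx":0,"dy":0,"dz":0,"gripper":0.5},{"rx":0,"ry":0,"rz":0,"dx":0,"dy":0,"dz":0,"gripper":0.5}]'

```text
clock: 29.18
tcp_pos: [0.7187, 0.4621, 0.241]
orientation: [3.09, -0.561, 0.003]
contact_force: [0.4, -0.3, -0.7]
grip_width: 0.064
gripper_force: 0.0
```

```bash
python3 - <<'E'
from w import *
tell(.5,.5,.2,-1.9)
im=r.grab_frame('top');c=r.camera_info('top')
cv2.imwrite('pics/end0.png',im)
k=4;big=cv2.resize(im[110:240,110:350],None,fx=3.33,fy=3.33,interpolation=cv2.INTER_CUBIC)
for q,z in[(pose(rect(.046,.046),.623,.1213,.71),.046),(pose(L,.4455,.048,.154),.046),(pose(circ(.06),.666,-.13,0),.046),(pose(rect(.084,.026),.5813,.323,-.3575),.026)]:
    p=(proj(c,np.c_[q,np.full(len(q),z)])-[110,110]+.5)*3.33
    cv2.polylines(big,[np.int32(np.round(p*8))],True,(0,0,255),1,cv2.LINE_AA,shift=3)
cv2.imwrite('pics/end.png',big)
E
```

```text
t 29.18 pos [0.7187 0.4621 0.241 ] psi -1.93 tilt [ 0.002 -0.001] w 0.064 F [ 0.4 -0.3 -0.7] q [-1.08  1.06  1.15  1.05 -0.92  1.5  -2.1 ]
turn rz deg -1.7 shift dx,dy (np.float64(-219.2), np.float64(34.9)) dist 222 dz 41.0
```

View pics/end.png

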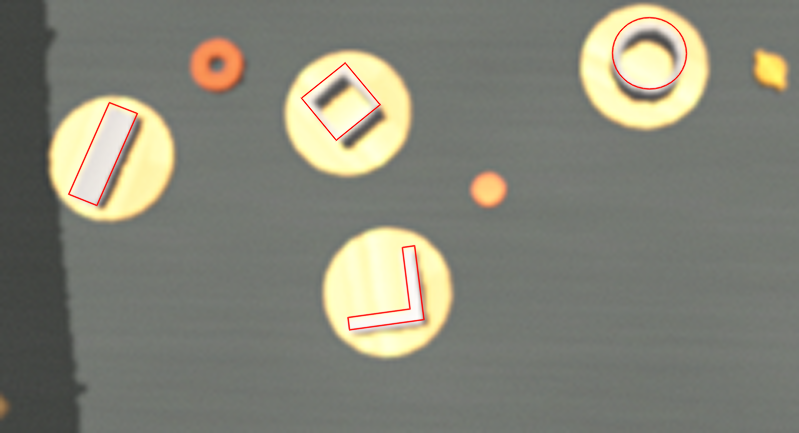

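Everything looks in place, but the pipe's rim seems a little low in the image against the overlay, so I'll measure it.

```bash
python3 - <<'E'
from w import *
im=cv2.imread('pics/end0.png');c=r.camera_info('top')
cv2.imwrite('pics/p.png',cv2.resize(im[108:152,280:328],(720,660)[:1]+(600,) if 0 else (640,587),interpolation=cv2.INTER_CUBIC)) 
big=cv2.imread('pics/p.png'); s=640/48
for z,col in((.046,(0,0,255)),(.006,(255,0,0))):
  for d in(.06,.046):
    p=(proj(c,np.c_[pose(circ(d),.666,-.13,0),np.full(40,z)])-[280,108]+.5)*s
    cv2.polylines(big,[np.int32(np.round(p*8))],True,col,1,cv2.LINE_AA,shift=3)
cv2.imwrite('pics/p.png',big)
E
```

```text
(no output)
```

View pics/p.png

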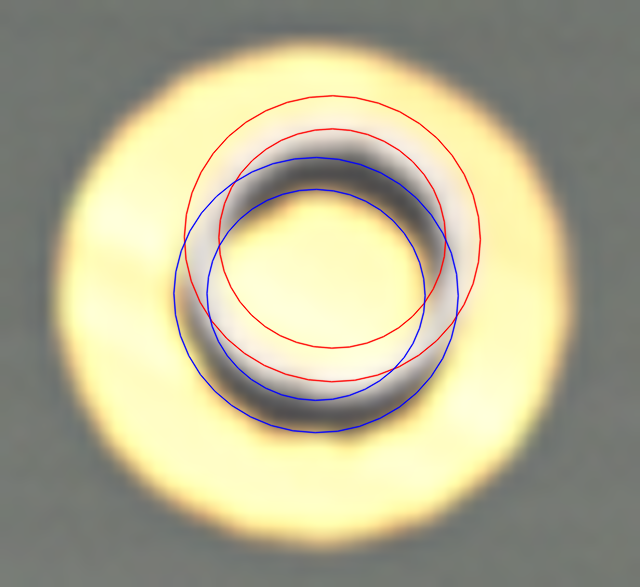

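The rim and base match the overlays to within 1–2 mm. Handing in.

```bash
python3 -c "
from bench import r
print(r.hand_in())"
```

```text
the job is handed in; nothing more can be done
None
```

All four steel pieces stand released on their matching pads and the job is handed in at about 29 s on the clock; the final top view shows each within about 2 mm of its silhouette, but the hand-in returned no verdict.

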